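Set out the press punches by width on the tooling rail

TASK

Set out the four brass-headed press punches on the green tooling rail, one standing upright, shank up, in the middle of each white pad, in order of head width: the widest on the pad next to the red end block, then narrower and narrower to the narrowest next to the grey one. Do not knock any punch over on the way.

Things in the scene. Friction and masses are not known exactly. Their poses are not given: they have to be found in the camera images.
- punch_30: Loose press punch with the narrowest head of the four: a round brass head, 30 mm diameter and 24 mm tall, below; a bright steel shank of 24 mm diameter from its middle up to 75 mm above the underside (shank and height are alike on all four). About 0.29 kg. Origin: centre of the underside; z up along the shank. Starts upright on the bench.
- punch_40: Loose press punch with the second narrowest head of the four: a round brass head, 40 mm diameter and 24 mm tall, below; a bright steel shank of 24 mm diameter from its middle up to 75 mm above the underside (shank and height are alike on all four). About 0.39 kg. Origin: centre of the underside; z up along the shank. Starts upright on the bench.
- punch_50: Loose press punch with the second widest head of the four: a round brass head, 50 mm diameter and 24 mm tall, below; a bright steel shank of 24 mm diameter from its middle up to 75 mm above the underside (shank and height are alike on all four). About 0.53 kg. Origin: centre of the underside; z up along the shank. Starts upright on the bench.
- punch_60: Loose press punch with the widest head of the four: a round brass head, 60 mm diameter and 24 mm tall, below; a bright steel shank of 24 mm diameter from its middle up to 75 mm above the underside (shank and height are alike on all four). About 0.69 kg. Origin: centre of the underside; z up along the shank. Starts upright on the bench.
- pad_a: Pad 1 of 4 (a to d from the robot's left to right): equal round white pads, 66 mm diameter, 3 mm thick, fixed in a straight row at 90 mm pitch on a fixed green rail (410 x 84 x 18 mm, lying left-right, turned up to 12 degrees). Origin: centre of its underside, 18 mm above the bench (top face at 21 mm); y along the row towards pad a's end.
- pad_b: Pad 2 of 4 (a to d from the robot's left to right): equal round white pads, 66 mm diameter, 3 mm thick, fixed in a straight row at 90 mm pitch on a fixed green rail (410 x 84 x 18 mm, lying left-right, turned up to 12 degrees). Origin: centre of its underside, 18 mm above the bench (top face at 21 mm); y along the row towards pad a's end.
- pad_c: Pad 3 of 4 (a to d from the robot's left to right): equal round white pads, 66 mm diameter, 3 mm thick, fixed in a straight row at 90 mm pitch on a fixed green rail (410 x 84 x 18 mm, lying left-right, turned up to 12 degrees). Origin: centre of its underside, 18 mm above the bench (top face at 21 mm); y along the row towards pad a's end.
- pad_d: Pad 4 of 4 (a to d from the robot's left to right): equal round white pads, 66 mm diameter, 3 mm thick, fixed in a straight row at 90 mm pitch on a fixed green rail (410 x 84 x 18 mm, lying left-right, turned up to 12 degrees). Origin: centre of its underside, 18 mm above the bench (top face at 21 mm); y along the row towards pad a's end.
- end_red: Red block, 60 x 20 x 25 mm, fixed on top of one end of the green rail (which end varies; an equal block in grey is on the other end). It marks the end of the row for the widest punch; its centre is 60 mm from the centre of the nearest pad. Origin: centre of its underside, 18 mm above the bench; y along the row.
Mind the look-alikes: they are no part of the job. What is shaped like the punch_60 but pink or purple is not meant. What is shaped like the punch_30 but blue is not meant.

How it is judged:
At the end, for the whole second after the job is handed in: From the red end block to the grey one the pads carry the 60, 50, 40 and 30 mm punches, each within 12 mm of its pad's centre, standing on the pad (underside within 4 mm of its top face), upright within 0.1 rad, released and at rest (((horizontal distance between end_red and pad_d below 0.1 m and horizontal distance between punch_30 and pad_a below 0.012 m and z of punch_30 in the frame of pad_a between -0.002 and 0.007 m and horizontal distance between punch_40 and pad_b below 0.012 m and z of punch_40 in the frame of pad_b between -0.002 and 0.007 m and horizontal distance between punch_50 and pad_c below 0.012 m and z of punch_50 in the frame of pad_c between -0.002 and 0.007 m and horizontal distance between punch_60 and pad_d below 0.012 m and z of punch_60 in the frame of pad_d between -0.002 and 0.007 m) or (horizontal distance between end_red and pad_a below 0.1 m and horizontal distance between punch_30 and pad_d below 0.012 m and z of punch_30 in the frame of pad_d between -0.002 and 0.007 m and horizontal distance between punch_40 and pad_c below 0.012 m and z of punch_40 in the frame of pad_c between -0.002 and 0.007 m and horizontal distance between punch_50 and pad_b below 0.012 m and z of punch_50 in the frame of pad_b between -0.002 and 0.007 m and horizontal distance between punch_60 and pad_a below 0.012 m and z of punch_60 in the frame of pad_a between -0.002 and 0.007 m)) and angle between each of punch_30, punch_40, punch_50, punch_60's own z axis and vertical below 0.1 rad and linear speed of each of punch_30, punch_40, punch_50, punch_60 below 0.02 m/s and angular speed of each of punch_30, punch_40, punch_50, punch_60 below 0.2 rad/s); the robot touches nothing.
It fails at once if the 30 mm punch is knocked over (tilted more than 0.7 rad) (angle between punch_30's own z axis and vertical above 0.7 rad).
It fails at once if the 40 mm punch is knocked over (tilted more than 0.7 rad) (angle between punch_40's own z axis and vertical above 0.7 rad).
It fails at once if the 50 mm punch is knocked over (tilted more than 0.7 rad) (angle between punch_50's own z axis and vertical above 0.7 rad).
It fails at once if the 60 mm punch is knocked over (tilted more than 0.7 rad) (angle between punch_60's own z axis and vertical above 0.7 rad).
It also fails if it takes over 102 s, if anything falls off the work surface, if the arm or the gripper's body presses on something with over 40 N, if the wrist force passes 120 N, or if a joint passes its speed limit or range.

ROBOT

A 6-joint arm with a two-finger parallel gripper is mounted at the origin on the work surface. World frame = base frame: x ahead of the robot, y to its left, z up, the work surface at z = 0. Lengths are in m, angles in rad, forces in N, time in s.
With the tool pointing down it reaches from about 0.2 to 0.875 m from the base axis. Payload 3.4 kg.
Tool frame: the origin (TCP) lies at the very end of the fingers, on their centre line; the grasp point (between the pads) lies env.grip_depth behind it (env.grip_depth is the distance from the TCP to the grasp point, in m); z points along the fingers, y is the line along which they close (so a half turn about z gives the same grasp; the last joint's range is limited). The gripper opens to 94 mm and grips with 3 to 60 N. Pads are 16 mm wide; open, the fingers measure 119 mm over their backs; the gripper's body (75 mm by 177 mm) begins 78 mm behind the grasp point.
Start: joints at [-1.234, 0.276, 1.505, -0, 1.361, -0.121], TCP at [0.254, -0.516, 0.205] pointing down, gripper open.
Joint ranges: [-2.89, 2.89], [-0.75, 2.08], [0.22, 2.7], [-1.18, 4.32], [0.11, 2.71], [-2.7, 2.7]. Speed limits (rad/s): [2.57, 2.57, 3.14, 3.14, 3.14, 3.14].

INTERFACE

Orientations are given as a unit quaternion [w, x, y, z].
In Python, from workcell import status, cams, env gives the robot as it stands.
- The arm moves only by the shell command python3 -m jog 'ROWS' [FORCE]. ROWS is a JSON list of rows, 1 to 5 of them, each of 5 numbers: dx, dy, dz in normalised numbers (1 is 0.25 m), then a turn about the tool's z in a scale on which 1.0 is pi/2 rad, then the opening from 0.0 (shut) to 1.0 (fully open); each row shifts and turns the commanded pose from where the row before left it, along the tool's axes as they then stand; what a row does not reach is not made up. A row lasts 1/12 s, in which the tool goes at most 0.0417 m and 0.125 rad, less where a joint would pass 70% of its speed; a pose out of reach is approached as far as the arm can. The fingers move at their own pace and stop on an object; FORCE is the grip in N (left out, the last holds). Time passes only in rows, so rows that do not move let the fingers close. It prints the time, the measured TCP pose, the force, the opening and the grip force at its end. Shift and turn numbers lie between -1 and 1, and a call with a number outside is refused. Input that does not fit is refused with a message, and nothing moves.
- status.get_obs(): the state, without advancing time (a new reading comes with each control period).
- cams.grab_frame(name): name is "scene" or "top" or "wrist"; returns (picture, depth): 384x512x3 uint8, red, green, blue; 384x512 float32, m along the optical axis (not along the pixel's ray), 0 where there is no reading.
- cams.camera_model(name): a dict with "K" (3x3 intrinsics, pixels), "position" and "rotation" of the camera in the world. Camera axes: x right, y up, looking along -z (the intrinsics and any distortion apply to the point x, -y, -z); pixel columns grow to the right and rows downward; lengths in m; the calibration is good to about 2 mm. A picture is of the moment at which its call begins: read the wrist's pose just before it. camera_model takes no time and is no camera call; for the wrist camera it gives the pose at the moment of the call.
- env.close_job(): hands the job in; it is judged then, once.
The state is a dict: "time": time; "q": joint angles; "joint_velocities": joint speeds; "joint_efforts": joint torques, N m; "ee_pos": TCP position; "tcp_rot": TCP orientation; "wrist_force": force on the tool from outside, world axes, zero at the start; "wrist_torque": the same for the moment, N m; "grip_width": opening from 0.0 (shut) to 1.0 (fully open); "finger_force": force on a finger pad.
Only numpy, scipy, OpenCV 4.12 (cv2) and the standard library are available. Lean on these libraries where they do the work, as an engineer would, in place of code of your own. Each camera call takes 0.05 s, during which the arm holds its last target. There are 200 camera calls.

## Working session

There is one attempt and no reset: what is moved stays moved. The work goes in short steps, Python scripts to look and compute and a shell command to move; the robot and the scene stay as the last step left them, time stands still between calls to the robot, and variables do not carry over. Pictures are saved under pics/ and viewed, at most 14 in all, crops included, and the job is handed in when it is done.

```bash
mkdir -p pics; ls; python3 - <<'E'
from workcell import status,cams,env
import cv2,numpy as np
print(env.grip_depth, status.get_obs())
for n in("top","scene"):
    p,d=cams.grab_frame(n); cv2.imwrite(f"pics/{n}0.png",p[:,:,::-1]); np.savez(f"{n}0.npz",p=p,d=d)
    print(n,cams.camera_model(n))
E
```

```text
pics
0.0188 {'time': 0.0, 'q': array([-1.23399606e+00,  2.76606005e-01,  1.50609054e+00, -2.19717816e-05,
        1.36067813e+00, -1.21008299e-01]), 'joint_velocities': array([-0.0004577 ,  0.0006162 , -0.00151656,  0.00098763, -0.00090238,
        0.00032662]), 'joint_efforts': array([-2.84506186e-04, -4.04585981e+01, -2.37229282e+01,  7.01906160e-02,
        3.45784589e-02, -1.31596521e-04]), 'ee_pos': array([ 0.25394238, -0.51527857,  0.20461543]), 'tcp_rot': array([-8.84671004e-04,  9.73914701e-01,  2.26912675e-01, -1.06629643e-04]), 'wrist_force': array([-0.16727726, -0.02038683, -0.11673894]), 'wrist_torque': array([0.03887987, 0.02538391, 0.0008103 ]), 'finger_force': 0.0, 'grip_width': 1.0002434255368378}
top {'K': array([[349.60366662,   0.        , 257.22055786],
       [  0.        , 349.60366662, 191.19547808],
       [  0.        ,   0.        ,   1.        ]]), 'position': array([0.45240165, 0.05159865, 1.09490438]), 'rotation': array([-0.70159543, -0.02439575,  0.03462138,  0.71131573])}
scene {'K': array([[486.59046147,   0.        , 251.21364032],
       [  0.        , 486.59046147, 190.29128463],
       [  0.        ,   0.        ,   1.        ]]), 'position': array([1.47907929, 0.07625893, 0.75401045]), 'rotation': array([0.6117859 , 0.31201062, 0.32215947, 0.65159854])}
```

View pics/top0.png

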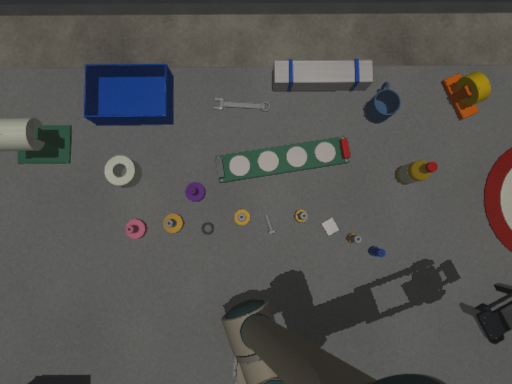

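View pics/scene0.png

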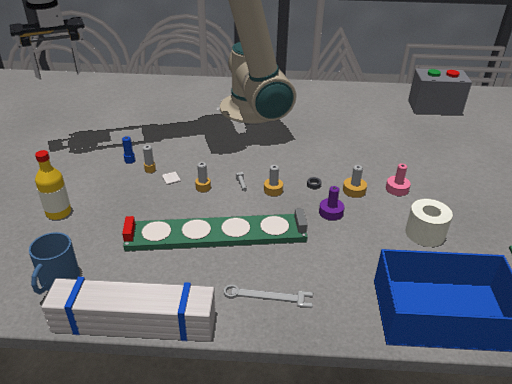

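The top view shows the rail with red at the right end (345,148) and grey at the left (221,166). The pads are at (240,165), (268,160), (297,156) and (325,152). Brass punches, widest first by eye, are at (173,223), (242,217), (302,216) and (354,239). The pink (135,229), purple (195,192) and blue (377,252) ones are decoys. The scene view agrees.

```bash
cat > h.py <<'E'
import numpy as np,cv2
from scipy.spatial.transform import Rotation as R
def rot(m): q=m["rotation"]; return R.from_quat([q[1],q[2],q[3],q[0]]).as_matrix()
def rays(m,uv):
    K=m["K"]; uv=np.atleast_2d(uv).astype(float)
    d=np.c_[(uv[:,0]-K[0,2])/K[0,0],-(uv[:,1]-K[1,2])/K[1,1],-np.ones(len(uv))]
    return d@rot(m).T
def plane(m,uv,z):
    d=rays(m,uv); p=m["position"]; return p+d*((z-p[2])/d[:,2])[:,None]
def cloud(m,d):
    v,u=np.mgrid[:d.shape[0],:d.shape[1]]
    P=m["position"]+rays(m,np.c_[u.ravel(),v.ravel()])*d.ravel()[:,None]
    P[d.ravel()<=0]=np.nan
    return P.reshape(d.shape+(3,))
def tri(m1,uv1,m2,uv2):
    a,b=rays(m1,uv1)[0],rays(m2,uv2)[0]; p,q=m1["position"],m2["position"]
    s=np.linalg.lstsq(np.c_[a,-b],q-p,rcond=None)[0]
    return (p+a*s[0]+q+b*s[1])/2, np.linalg.norm(p+a*s[0]-q-b*s[1])
def blobs(mask,amin):
    n,l,s,c=cv2.connectedComponentsWithStats(mask.astype(np.uint8))
    return [(l==i,s[i,4]) for i in range(1,n) if s[i,4]>=amin]
E
python3 - <<'E'
from h import *
from workcell import cams
np.set_printoptions(precision=4,suppress=True)
out={}
for n in("top","scene"):
    f=np.load(n+"0.npz"); p,d=f["p"],f["d"]; m=cams.camera_model(n); C=cloud(m,d)
    h=cv2.cvtColor(p,cv2.COLOR_RGB2HSV)
    br=(h[...,0]>=10)&(h[...,0]<=25)&(h[...,1]>140)&(h[...,2]>70)
    print(n,"bench z",np.nanmedian(C[...,2]))
    for b,a in blobs(br,15):
        c=max(cv2.findContours(b.astype(np.uint8),0,2)[0],key=len)
        (u,v),r=cv2.minEnclosingCircle(c)
        Q=C[b]; Q=Q[np.isfinite(Q[:,0])]; z=np.median(Q[:,2])
        g=plane(m,(u,v),.024)[0]
        near=np.hypot(C[...,0]-g[0],C[...,1]-g[1])<.045
        T=C[near&(C[...,2]>.068)&(C[...,2]<.085)]
        print("brass",round(u,1),round(v,1),"r",round(r,2),"a",a,"ctr@24",g[:2],"z",z,"shanktop",np.nanmean(T,0) if len(T) else None,len(T))
    wh=(h[...,1]<50)&(h[...,2]>140)
    for b,a in blobs(wh,60):
        v,u=np.nonzero(b); uv=(u.mean(),v.mean()); Q=C[b]
        if a<900: print("white",np.array(uv),a,"@21",plane(m,uv,.021)[0][:2],"z",np.nanmedian(Q[:,2]))
    rd=((h[...,0]<6)|(h[...,0]>174))&(h[...,1]>150)&(h[...,2]>80)
    for b,a in blobs(rd,40): v,u=np.nonzero(b); print("red",u.mean(),v.mean(),a,np.nanmedian(C[b],0))
E
```

```text
top bench z 0.0006768600179649642
brass 454.0 83.3 r 11.44 a 214 ctr@24 [ 0.8782 -0.5954] z 0.02044059954991173 shanktop [ 0.8557 -0.5893  0.0769] 55
brass 470.0 95.0 r 24.7 a 673 ctr@24 [ 0.8394 -0.6444] z 0.10339229846690823 shanktop [ 0.8099 -0.6184  0.0777] 17
brass 467.5 90.0 r 5.59 a 49 ctr@24 [ 0.8558 -0.6374] z 0.09059618697695693 shanktop [ 0.856  -0.5975  0.0761] 8
brass 420.2 169.7 r 10.34 a 251 ctr@24 [ 0.6022 -0.4724] z 0.11677091059062611 shanktop None 0
brass 241.6 216.9 r 7.69 a 126 ctr@24 [0.4638 0.0843] z 0.025197351049477956 shanktop [0.4632 0.0834 0.0758] 51
brass 300.8 215.5 r 5.94 a 48 ctr@24 [ 0.4655 -0.0968] z 0.024063560895856595 shanktop [ 0.4644 -0.0984  0.075 ] 52
brass 172.8 223.0 r 9.67 a 188 ctr@24 [0.4483 0.2935] z 0.02471816136838134 shanktop [0.448  0.293  0.0749] 56
white [281.      70.9262] 271 @21 [ 0.9246 -0.0456] z 0.07411624942405615
white [365.6398  73.2733] 161 @21 [ 0.9147 -0.3155] z 0.0741091085676222
white [ 12.4959 131.0143] 490 @21 [0.7392 0.7907] z 0.17385368234941945
white [324.65   151.8367] 300 @21 [ 0.6626 -0.1768] z 0.0219149834819
[... 2089 characters left out ...]
518 -0.0879] z 0.019851472668050096
white [155.7732 230.5054] 463 @21 [ 0.6647 -0.177 ] z 0.019864833483064004
white [500.6696 252.6957] 115 @21 [0.6835 0.5824] z -0.001403664527608095
white [ 21.1009 258.2936] 109 @21 [ 0.7717 -0.44  ] z -0.0009385143337307111
white [  7.6522 251.6522] 69 @21 [ 0.7542 -0.4771] z -0.0009061571082702446
white [147.4082 340.3571] 98 @21 [ 0.956  -0.1291] z -0.000715053752438688
white [434.1576 352.7322] 590 @21 [0.9484 0.376 ] z -0.0009627940169095739
red 452.6521739130435 72.84057971014492 69 [-0.0398  0.65    0.1272]
red 41.586776859504134 155.51239669421489 121 [ 0.5979 -0.4317  0.1676]
red 127.96860986547085 228.30044843049328 223 [ 0.6846 -0.2339  0.0412]
```

Both views agree to about 2 mm. I'll turn the tool so that tool x is world +y and tool y is world +x.

Units first: shifts go in shares of 0.25 m and turns go in shares of pi/2 rad. So -0.124 rad / 1.5708 = -0.0789.

```bash
python3 -m jog '[[0,0,0,-0.0789,1],[0,0,0,-0.0789,1],[0,0,0,-0.0789,1],[0,0,0,-0.0789,1],[0,0,0,-0.0789,1]]' 20; python3 -m jog '[[0,0,0,-0.0789,0.7],[0,0,0,-0.0789,0.7],[0,0,0,-0.0789,0.7],[0,0,0,-0.0777,0.7],[0,0,0,0,0.7]]'; python3 -c "
from workcell import status;o=status.get_obs();print(o['ee_pos'],o['tcp_rot'],o['q'])"
```

```text
time: 0.52
ee_pos: [0.254, -0.5155, 0.205]
tcp_rot: [-0.001, 0.857, 0.516, 0.0]
wrist_force: [-0.1, -0.8, -0.8]
grip_width: 1.001
finger_force: 0.0
time: 0.93
ee_pos: [0.254, -0.5155, 0.205]
tcp_rot: [-0.0, 0.706, 0.708, 0.0]
wrist_force: [-0.7, -0.2, 1.2]
grip_width: 0.707
finger_force: 0.0
[ 0.25400036 -0.51551915  0.20499402] [-4.64557817e-04  7.06062643e-01  7.08149205e-01  1.78141505e-04] [-1.23399714e+00  2.76303537e-01  1.50557345e+00 -8.52678830e-05
  1.36070725e+00 -1.23693017e+00]
```

Converted, 0.033 m / 0.25 = 0.132, 0.018 m / 0.25 = 0.072.

```bash
python3 -m jog '[[0.132,0.072,0,0,0.7],[0.132,0.072,0,0,0.7],[0.132,0.072,0,0,0.7],[0.132,0.072,0,0,0.7],[0.132,0.072,0,0,0.7]]'; python3 -m jog '[[0.132,0.072,0,0,0.7],[0.132,0.072,0,0,0.7],[0.132,0.068,0,0,0.7],[0,0,0,0,0.7],[0,0,0,0,0.7]]'; python3 - <<'E'
from h import *
from workcell import cams,status
print(status.get_obs()["ee_pos"])
for n in("wrist","top"):
    m=cams.camera_model(n);p,d=cams.grab_frame(n);print(m); cv2.imwrite(f"pics/{n}1.png",p[:,:,::-1]);np.savez(n+"1.npz",p=p,d=d)
E
```

```text
time: 1.35
ee_pos: [0.3443, -0.349, 0.2052]
tcp_rot: [-0.0, 0.708, 0.706, 0.0]
wrist_force: [1.0, -0.4, 0.6]
grip_width: 0.699
finger_force: 0.0
time: 1.77
ee_pos: [0.3973, -0.2501, 0.2055]
tcp_rot: [0.0, 0.706, 0.708, -0.0]
wrist_force: [0.3, -0.3, -0.0]
grip_width: 0.699
finger_force: 0.0
[ 0.39732485 -0.2501307   0.205476  ]
{'K': array([[303.59875886,   0.        , 254.07040101],
       [  0.        , 303.59875886, 192.97409901],
       [  0.        ,   0.        ,   1.        ]]), 'position': array([ 0.39753558, -0.16808182,  0.38438158]), 'rotation': array([ 9.89931080e-01, -1.41549220e-01, -2.75185449e-04,  4.45574376e-04])}
{'K': array([[349.60366662,   0.        , 257.22055786],
       [  0.        , 349.60366662, 191.19547808],
       [  0.        ,   0.        ,   1.        ]]), 'position': array([0.45240165, 0.05159865, 1.09490438]), 'rotation': array([-0.70159543, -0.02439575,  0.03462138,  0.71131573])}
```

View pics/wrist1.png

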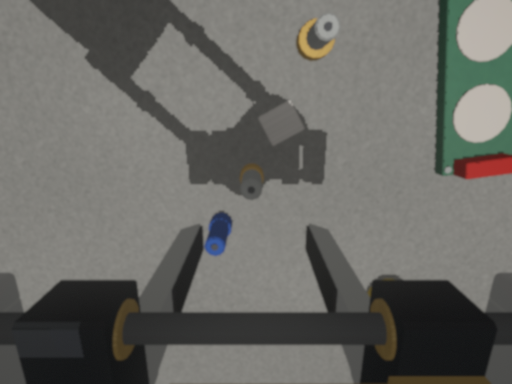

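The wrist view shows punch 30's shank top at about (251,188), in shadow. The blue decoy's top is at (215,248), punch 40's shank top at (327,27), and the red block at (485,167).

```bash
python3 - <<'E'
from h import *
from workcell import cams
np.set_printoptions(precision=4,suppress=True)
m=cams.camera_model("wrist");f=np.load("wrist1.npz");C=cloud(m,f["d"]);mt=cams.camera_model("top")
for nm,x,y in(("30",.397,-.2515),("40",.466,-.0975),("blue",.355,-.325)):
    s=(np.hypot(C[...,0]-x,C[...,1]-y)<.04)
    w=s&(C[...,2]>.071)&(C[...,2]<.08)
    v,u=np.nonzero(w);print(nm,"top",len(u),C[w].mean(0),(u.mean(),v.mean()))
    w=s&(C[...,2]>.021)&(C[...,2]<.027);print(" head top",np.nanmean(C[w],0),w.sum())
    print(" ray@75",plane(m,(u.mean(),v.mean()),.075)[0])
f=np.load("top0.npz");C=cloud(mt,f["d"])
w=(np.hypot(C[...,0]-.397,C[...,1]+.2515)<.04)&(C[...,2]>.068);v,u=np.nonzero(w);print(len(u),C[w].mean(0))
E
```

```text
30 top 375 [ 0.3941 -0.2556  0.0742] (np.float64(251.312), np.float64(188.176))
 head top [ 0.3941 -0.249   0.0236] 121
 ray@75 [ 0.3942 -0.2553  0.075 ]
40 top 574 [ 0.4646 -0.1015  0.0742] (np.float64(327.42508710801394), np.float64(26.022648083623693))
 head top [ 0.4604 -0.1057  0.0234] 528
 ray@75 [ 0.4644 -0.1017  0.075 ]
blue top 320 [ 0.3531 -0.3217  0.0742] (np.float64(214.95), np.float64(245.14375))
 head top [ 0.3548 -0.3157  0.0235] 119
 ray@75 [ 0.3532 -0.3213  0.075 ]
53 [ 0.3943 -0.2533  0.0753]
```

Converted, 0.036 m / 0.25 = 0.144, -0.004 m / 0.25 = -0.016.

```bash
python3 -m jog '[[-0.016,-0.012,0.144,0,0.6],[0,0,0.144,0,0.6],[0,0,0.144,0,0.6],[0,0,0.144,0,0.6],[0,0,0.126,0,0.6]]' 20; python3 -m jog '[[0,0,0,0,0.6],[0,0,0,0,0],[0,0,0,0,0],[0,0,0,0,0],[0,0,0,0,0]]' 25;  python3 -m jog '[[0,0,0,0,0],[0,0,0,0,0],[0,0,-0.08,0,0],[0,0,0,0,0],[0,0,0,0,0]]' 25
```

```text
time: 2.28
ee_pos: [0.3926, -0.2571, 0.0281]
tcp_rot: [-0.0, 0.708, 0.706, -0.0]
wrist_force: [0.5, -0.2, -0.4]
grip_width: 0.6
finger_force: 0.0
time: 2.7
ee_pos: [0.3951, -0.2572, 0.0319]
tcp_rot: [0.002, 0.707, 0.707, 0.0]
wrist_force: [-0.2, -0.4, 1.1]
grip_width: 0.35
finger_force: 0.0
time: 3.12
ee_pos: [0.3945, -0.2561, 0.0505]
tcp_rot: [0.001, 0.707, 0.708, 0.0]
wrist_force: [-0.2, -1.0, -3.0]
grip_width: 0.247
finger_force: 25.0
```

Converted, -0.03 m / 0.25 = -0.12, 0.0246 m / 0.25 = 0.0984.

```bash
python3 -m jog '[[0,0,-0.12,0,0],[0,0,-0.12,0,0],[0,0,-0.12,0,0],[0.0984,0.066,0,0,0],[0.0984,0.066,0,0,0]]' 30; python3 -m jog '[[0.0984,0.066,0,0,0],[0.0984,0.066,0,0,0],[0.0984,0.066,0,0,0],[0.0984,0.066,0,0,0],[0.0984,0.066,0,0,0]]';python3 -m jog '[[0.0984,0.066,0,0,0],[0.0984,0.066,0,0,0],[0.0984,0.066,0,0,0],[0.0984,0.066,0,0,0],[0.0984,0.066,0,0,0]]';python3 -m jog '[[0.0984,0.066,0,0,0],[0.0984,0.066,0,0,0],[0,0,0,0,0],[0,0,0,0,0],[0,0,0,0,0]]'
python3 - <<'E'
from h import *
from workcell import cams,status
print(status.get_obs()["ee_pos"],status.get_obs()["finger_force"])
for n in("wrist","scene"):
    m=cams.camera_model(n);p,d=cams.grab_frame(n); cv2.imwrite(f"pics/{n}2.png",p[:,:,::-1]);np.savez(n+"2.npz",p=p,d=d)
    np.set_printoptions(precision=4,suppress=True)
    C=cloud(m,d)
    h=cv2.cvtColor(p,cv2.COLOR_RGB2HSV)
    wh=(h[...,1]<50)&(h[...,2]>140)&(abs(C[...,2]-.021)<.006)
    for b,a in blobs(wh,150):
        v,u=np.nonzero(b); print(n,"white",u.mean(),v.mean(),a,plane(m,(u.mean(),v.mean()),.021)[0])
    br=(h[...,0]>=10)&(h[...,0]<=25)&(h[...,1]>120)&(h[...,2]>50)&(abs(C[...,0]-.62)<.05)&(abs(C[...,1]-.09)<.05)
    if br.sum():
        print(n,"brass",br.sum(),C[br].min(0),C[br].max(0))
E
```

```text
time: 3.53
ee_pos: [0.4279, -0.2075, 0.1411]
tcp_rot: [0.002, 0.708, 0.706, 0.0]
wrist_force: [-0.1, -0.2, -3.4]
grip_width: 0.247
finger_force: 30.0
time: 3.95
ee_pos: [0.5091, -0.0817, 0.1386]
tcp_rot: [-0.001, 0.707, 0.708, -0.001]
wrist_force: [0.8, -0.0, -4.1]
grip_width: 0.254
finger_force: 30.0
time: 4.37
ee_pos: [0.5914, 0.0413, 0.1382]
tcp_rot: [-0.001, 0.707, 0.708, -0.001]
wrist_force: [0.5, -1.6, -3.0]
grip_width: 0.252
finger_force: 30.0
time: 4.78
ee_pos: [0.6233, 0.0887, 0.1384]
tcp_rot: [-0.001, 0.706, 0.708, -0.001]
wrist_force: [0.1, 0.0, -3.6]
grip_width: 0.246
finger_force: 30.0
[0.62331556 0.08873453 0.13835416] 29.973927676765015
wrist white 267.4949494949495 287.7323232323232 198 [ 0.6384 -0.0262  0.021 ]
wrist white 272.0844327176781 350.05540897097626 379 [ 0.6449 -0.1118  0.021 ]
wrist white 279.41509433962267 377.68679245283016 265 [ 0.6547 -0.1537  0.021 ]
wrist brass 1480 [0.6107 0.095  0.1129] [0.658  0.1217 0.2624]
scene white 235.25339366515837 226.68099547511312 442 [0.6388 0.001  0.021 ]
scene white 195.92511013215858 228.55726872246697 454 [ 0.6517 -0.0876  0.021 ]
scene white 155.79049676025917 230.5010799136069 463 [ 0.6647 -0.177   0.021 ]
scene brass 151 [0.6082 0.0593 0.1083] [0.6629 0.119  0.2765]
```

View pics/scene2.png

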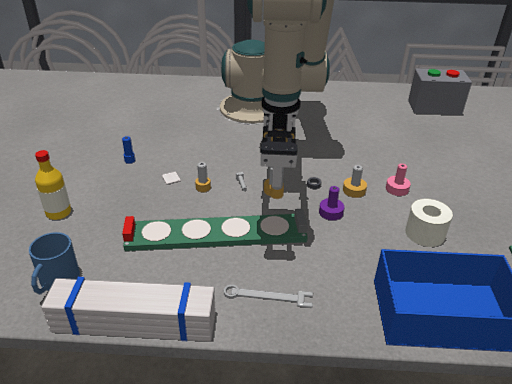

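The punch hangs upright in the gripper over pad a, at (275,190) with the pad at (274,226). Lowering it now.

Converted, 0.03 m / 0.25 = 0.12, 0.0015 m / 0.25 = 0.006.

```bash
python3 -m jog '[[0,0.006,0.12,0,0],[0,0,0.12,0,0],[0,0,0.088,0,0],[0,0,0,0,0],[0,0,0,0,0]]';python3 -m jog '[[0,0,0.012,0,0],[0,0,0,0,0],[0,0,0,0,0]]'
```

```text
time: 5.3
ee_pos: [0.6249, 0.088, 0.0574]
tcp_rot: [-0.001, 0.707, 0.707, -0.001]
wrist_force: [-1.2, 0.3, -1.6]
grip_width: 0.246
finger_force: 30.0
time: 5.55
ee_pos: [0.6269, 0.0888, 0.0564]
tcp_rot: [0.001, 0.707, 0.707, 0.001]
wrist_force: [0.1, -0.4, -3.2]
grip_width: 0.25
finger_force: 30.0
```

Converted, 0.002 m / 0.25 = 0.008.

```bash
python3 -m jog '[[0,0,0.008,0,0],[0,0,0,0,0],[0,0,0,0,0]]';python3 -m jog '[[0,0,0.008,0,0],[0,0,0,0,0],[0,0,0,0,0]]'
```

```text
time: 5.8
ee_pos: [0.6261, 0.089, 0.0533]
tcp_rot: [0.0, 0.707, 0.707, 0.0]
wrist_force: [1.1, -0.4, -2.7]
grip_width: 0.25
finger_force: 30.0
time: 6.05
ee_pos: [0.6266, 0.089, 0.0521]
tcp_rot: [0.001, 0.707, 0.708, 0.001]
wrist_force: [-0.6, -0.1, 3.6]
grip_width: 0.25
finger_force: 30.0
```

Converted, -0.01 m / 0.25 = -0.04.

```bash
python3 -m jog '[[0,0,0,0,0.5],[0,0,0,0,0.5],[0,0,0,0,0.5],[0,0,0,0,0.5],[0,0,-0.04,0,0.6]]';python3 -m jog '[[0,0,-0.12,0,0.6],[0,0,-0.12,0,0.6],[0,0,-0.12,0,0.6],[-0.1076,-0.0924,0,0,0.6],[-0.1076,-0.0924,0,0,0.6]]';python3 -m jog '[[-0.1076,-0.0924,0,0,0.6],[-0.1076,-0.0924,0,0,0.6],[-0.1076,-0.0924,0,0,0.6],[-0.1076,-0.0924,0,0,0.6],[-0.1076,-0.0924,0,0,0.6]]';python3 -m jog '[[0,0,0,0,0.6],[0,0,0,0,0.6]]'
cat > look.py <<'E'
import sys
from h import *
from workcell import cams,status
np.set_printoptions(precision=4,suppress=True)
print("tcp",status.get_obs()["ee_pos"])
n,x,y,zt=sys.argv[1],*map(float,sys.argv[2:5])   # report the flat top near x,y,zt
m=cams.camera_model(n);p,d=cams.grab_frame(n); C=cloud(m,d)
cv2.imwrite("pics/last_%s.png"%n,p[:,:,::-1])
w=(np.hypot(C[...,0]-x,C[...,1]-y)<.035)&(abs(C[...,2]-zt)<.004)
v,u=np.nonzero(w);print(n,"n",len(u),(u.mean(),v.mean()),"depth pt",C[w].mean(0),"ray",plane(m,(u.mean(),v.mean()),zt)[0])
E
python3 look.py wrist .4645 -.0995 .075; python3 look.py scene .625 .09 .096;python3 look.py top .625 .09 .096
```

```text
time: 6.47
ee_pos: [0.6244, 0.0888, 0.0592]
tcp_rot: [-0.001, 0.707, 0.707, -0.002]
wrist_force: [1.0, 0.1, -0.7]
grip_width: 0.538
finger_force: 0.0
time: 6.88
ee_pos: [0.5822, 0.0353, 0.154]
tcp_rot: [0.003, 0.706, 0.708, 0.002]
wrist_force: [-0.5, -0.7, -0.4]
grip_width: 0.6
finger_force: 0.0
time: 7.3
ee_pos: [0.4635, -0.1005, 0.1518]
tcp_rot: [0.001, 0.707, 0.708, 0.0]
wrist_force: [-0.0, 0.3, 0.7]
grip_width: 0.598
finger_force: 0.0
time: 7.47
ee_pos: [0.4639, -0.1006, 0.1518]
tcp_rot: [0.001, 0.708, 0.706, 0.0]
wrist_force: [0.6, 0.1, 0.2]
grip_width: 0.598
finger_force: 0.0
tcp [ 0.4639 -0.1006  0.1518]
wrist n 536 (np.float64(254.7070895522388), np.float64(197.65298507462686)) depth pt [ 0.4651 -0.0978  0.0743] ray [ 0.4651 -0.0975  0.075 ]
tcp [ 0.4649 -0.0999  0.1518]
scene n 54 (np.float64(276.3888888888889), np.float64(200.77777777777777)) depth pt [0.6302 0.0919 0.0946] ray [0.632  0.0918 0.096 ]
tcp [ 0.4654 -0.0994  0.1516]
top n 52 (np.float64(237.8653846153846), np.float64(160.30769230769232)) depth pt [0.6261 0.0911 0.0963] ray [0.6261 0.0911 0.096 ]
```

View pics/last_scene.png

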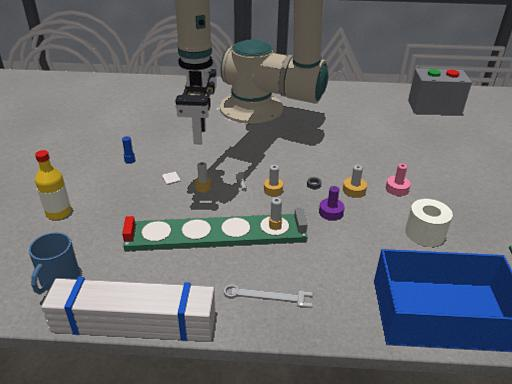

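Punch 30 stands upright on pad a, at (276,215) in the scene view and centred within 2 mm. Next is punch 40.

Converted, 0.031 m / 0.25 = 0.124, 0.03 m / 0.25 = 0.12.

```bash
python3 -m jog '[[0.006,0,0.12,0,0.6],[0,0,0.12,0,0.6],[0,0,0.12,0,0.6],[0,0,0.124,0,0.6],[0,0,0,0,0.6]]'; python3 -m jog '[[0,0,0,0,0],[0,0,0,0,0],[0,0,0,0,0],[0,0,0,0,0],[0,0,0,0,0]]' 30; python3 -m jog '[[0,0,0,0,0],[0,0,-0.12,0,0],[0,0,-0.16,0,0],[0,0,-0.16,0,0],[0.0496,0.0864,0,0,0]]'; python3 -m jog '[[0.0496,0.0864,0,0,0],[0.0496,0.0864,0,0,0],[0.0496,0.0864,0,0,0],[0.0496,0.0864,0,0,0],[0.0496,0.0864,0,0,0]]'; python3 -m jog '[[0.0496,0.0864,0,0,0],[0.0496,0.0864,0,0,0],[0,0,0,0,0],[0,0,0,0,0],[0,0,0,0,0]]'
```

```text
time: 8.03
ee_pos: [0.4612, -0.0955, 0.0254]
tcp_rot: [-0.005, 0.706, 0.708, -0.002]
wrist_force: [-1.5, -0.5, -0.0]
grip_width: 0.6
finger_force: 0.0
time: 8.45
ee_pos: [0.4657, -0.0983, 0.0314]
tcp_rot: [0.001, 0.707, 0.708, 0.001]
wrist_force: [-1.0, -0.1, -0.1]
grip_width: 0.277
finger_force: 0.1
time: 8.87
ee_pos: [0.4872, -0.0882, 0.1471]
tcp_rot: [0.005, 0.707, 0.707, 0.001]
wrist_force: [1.6, -0.7, -2.8]
grip_width: 0.249
finger_force: 30.0
time: 9.28
ee_pos: [0.5943, -0.0228, 0.1395]
tcp_rot: [-0.0, 0.707, 0.707, -0.0]
wrist_force: [-0.2, -0.2, -3.7]
grip_width: 0.248
finger_force: 30.0
time: 9.7
ee_pos: [0.6359, 0.0012, 0.1391]
tcp_rot: [-0.001, 0.707, 0.708, -0.001]
wrist_force: [0.0, -0.6, -4.0]
grip_width: 0.252
finger_force: 30.0
```

Converted, 0.03 m / 0.25 = 0.12, 0.0235 m / 0.25 = 0.094.

```bash
python3 -m jog '[[0,0.006,0.12,0,0],[0,0,0.12,0,0],[0,0,0.094,0,0],[0,0,0,0,0],[0,0,0,0,0]]';python3 -m jog '[[0,0,0.008,0,0],[0,0,0,0,0],[0,0,0,0,0]]';python3 -m jog '[[0,0,0.008,0,0],[0,0,0,0,0],[0,0,0,0,0]]'
```

```text
time: 10.12
ee_pos: [0.637, 0.0008, 0.0561]
tcp_rot: [-0.001, 0.707, 0.707, -0.001]
wrist_force: [0.1, -0.4, -3.4]
grip_width: 0.247
finger_force: 30.0
time: 10.37
ee_pos: [0.6392, 0.0011, 0.0559]
tcp_rot: [0.001, 0.707, 0.707, 0.001]
wrist_force: [-0.4, -0.1, -3.3]
grip_width: 0.252
finger_force: 30.0
time: 10.62
ee_pos: [0.6387, 0.0014, 0.0527]
tcp_rot: [0.0, 0.707, 0.707, 0.0]
wrist_force: [0.5, -0.2, -3.2]
grip_width: 0.249
finger_force: 30.0
```

Converted, 0.0015 m / 0.25 = 0.006.

```bash
python3 -m jog '[[0,0,0.006,0,0],[0,0,0,0,0],[0,0,0,0,0]]'
```

```text
time: 10.87
ee_pos: [0.639, 0.0014, 0.0512]
tcp_rot: [0.0, 0.707, 0.708, 0.0]
wrist_force: [0.4, -0.3, -2.7]
grip_width: 0.253
finger_force: 30.0
```

Converted, 0.0015 m / 0.25 = 0.006.

```bash
python3 -m jog '[[0,0,0.006,0,0],[0,0,0,0,0],[0,0,0,0,0]]'
```

```text
time: 11.12
ee_pos: [0.6391, 0.0014, 0.0511]
tcp_rot: [0.001, 0.707, 0.707, 0.0]
wrist_force: [-0.4, 0.4, 5.7]
grip_width: 0.249
finger_force: 30.0
```

Converted, -0.01 m / 0.25 = -0.04.

```bash
python3 -m jog '[[0,0,0,0,0.5],[0,0,0,0,0.5],[0,0,0,0,0.5],[0,0,0,0,0.5],[0,0,-0.04,0,0.6]]';python3 -m jog '[[0,0,-0.12,0,0.6],[0,0,-0.12,0,0.6],[0,0,-0.12,0,0.6],[0.0472,-0.1004,0,0,0.6],[0.0472,-0.1004,0,0,0.6]]';python3 -m jog '[[0.0472,-0.1004,0,0,0.6],[0.0472,-0.1004,0,0,0.6],[0.0472,-0.1004,0,0,0.6],[0.0472,-0.1004,0,0,0.6],[0.0472,-0.1004,0,0,0.6]]';python3 -m jog '[[0,0,0,0,0.6],[0,0,0,0,0.6]]'
python3 look.py wrist .464 .084 .075; python3 look.py top .6376 .0011 .096
```

```text
time: 11.53
ee_pos: [0.6371, 0.0015, 0.0577]
tcp_rot: [-0.002, 0.707, 0.707, -0.001]
wrist_force: [-0.7, -0.3, -0.8]
grip_width: 0.542
finger_force: 0.0
time: 11.95
ee_pos: [0.5909, 0.0245, 0.1524]
tcp_rot: [0.003, 0.707, 0.707, 0.002]
wrist_force: [-1.0, 0.6, -0.6]
grip_width: 0.602
finger_force: 0.0
time: 12.37
ee_pos: [0.4618, 0.0842, 0.1501]
tcp_rot: [0.0, 0.707, 0.707, 0.0]
wrist_force: [0.7, -0.0, 0.2]
grip_width: 0.599
finger_force: 0.0
time: 12.53
ee_pos: [0.4622, 0.0843, 0.1504]
tcp_rot: [0.001, 0.706, 0.708, 0.0]
wrist_force: [-0.8, -0.7, 0.0]
grip_width: 0.601
finger_force: 0.0
tcp [0.4622 0.0843 0.1504]
wrist n 533 (np.float64(255.0731707317073), np.float64(200.6641651031895)) depth pt [0.4636 0.0848 0.0743] ray [0.4636 0.085  0.075 ]
tcp [0.4636 0.0839 0.1504]
top n 51 (np.float64(269.2352941176471), np.float64(155.54901960784315)) depth pt [0.6388 0.0003 0.0966] ray [0.6389 0.0003 0.096 ]
```

Converted, 0.03 m / 0.25 = 0.12.

```bash
python3 -m jog '[[0,0,0.12,0,0.6],[0,0,0.12,0,0.6],[0,0,0.12,0,0.6],[0,0,0.12,0,0.6],[0,0,0,0,0.6]]'; python3 -m jog '[[0,0,0,0,0],[0,0,0,0,0],[0,0,0,0,0],[0,0,0,0,0],[0,0,0,0,0]]' 35; python3 -m jog '[[0,0,0,0,0],[0,0,-0.12,0,0],[0,0,-0.16,0,0],[0,0,-0.16,0,0],[-0.086,0.0936,0,0,0]]'; python3 -m jog '[[-0.086,0.0936,0,0,0],[-0.086,0.0936,0,0,0],[-0.086,0.0936,0,0,0],[-0.086,0.0936,0,0,0],[-0.086,0.0936,0,0,0]]'; python3 -m jog '[[-0.086,0.0936,0,0,0],[-0.086,0.0936,0,0,0],[0,0,0,0,0],[0,0,0,0,0],[0,0,0,0,0]]'
```

```text
time: 13.05
ee_pos: [0.46, 0.083, 0.025]
tcp_rot: [-0.003, 0.707, 0.707, -0.004]
wrist_force: [-0.2, 0.1, 0.6]
grip_width: 0.6
finger_force: 0.0
time: 13.47
ee_pos: [0.4642, 0.0838, 0.0308]
tcp_rot: [0.001, 0.707, 0.707, 0.001]
wrist_force: [-0.0, 0.4, 0.6]
grip_width: 0.282
finger_force: 0.7
time: 13.88
ee_pos: [0.4858, 0.0657, 0.1461]
tcp_rot: [0.001, 0.706, 0.708, 0.004]
wrist_force: [1.1, 0.9, -6.2]
grip_width: 0.252
finger_force: 35.0
time: 14.3
ee_pos: [0.6034, -0.0459, 0.1385]
tcp_rot: [-0.001, 0.707, 0.707, -0.001]
wrist_force: [0.5, 0.4, -5.1]
grip_width: 0.25
finger_force: 35.0
time: 14.72
ee_pos: [0.6488, -0.0876, 0.138]
tcp_rot: [-0.002, 0.707, 0.707, -0.001]
wrist_force: [-0.4, 0.6, -6.3]
grip_width: 0.249
finger_force: 35.0
```

Converted, 0.03 m / 0.25 = 0.12, 0.0245 m / 0.25 = 0.098.

```bash
python3 -m jog '[[0,0.004,0.12,0,0],[0,0,0.12,0,0],[0,0,0.098,0,0],[0,0,0,0,0],[0,0,0,0,0]]';python3 -m jog '[[0,0,0.006,0,0],[0,0,0,0,0],[0,0,0,0,0]]'
```

```text
time: 15.13
ee_pos: [0.6495, -0.0868, 0.0544]
tcp_rot: [-0.002, 0.706, 0.708, -0.001]
wrist_force: [-0.9, 0.5, -5.2]
grip_width: 0.248
finger_force: 35.0
time: 15.38
ee_pos: [0.6518, -0.088, 0.0549]
tcp_rot: [0.001, 0.707, 0.708, 0.0]
wrist_force: [-0.5, -0.4, -5.4]
grip_width: 0.249
finger_force: 35.0
```

Converted, 0.0015 m / 0.25 = 0.006.

```bash
python3 -m jog '[[0,0,0.006,0,0],[0,0,0,0,0],[0,0,0,0,0]]';python3 -m jog '[[0,0,0.006,0,0],[0,0,0,0,0],[0,0,0,0,0]]'
```

```text
time: 15.63
ee_pos: [0.6513, -0.0881, 0.0523]
tcp_rot: [0.0, 0.707, 0.707, 0.0]
wrist_force: [-0.1, 0.5, -4.9]
grip_width: 0.249
finger_force: 35.0
time: 15.88
ee_pos: [0.6512, -0.0881, 0.0503]
tcp_rot: [-0.0, 0.707, 0.707, -0.0]
wrist_force: [0.3, 0.3, -5.7]
grip_width: 0.25
finger_force: 35.0
```

Converted, 0.0015 m / 0.25 = 0.006.

```bash
python3 -m jog '[[0,0,0.006,0,0],[0,0,0,0,0],[0,0,0,0,0]]'
```

```text
time: 16.13
ee_pos: [0.6515, -0.0881, 0.0497]
tcp_rot: [0.0, 0.707, 0.707, 0.0]
wrist_force: [-1.4, 0.3, 0.5]
grip_width: 0.249
finger_force: 35.0
```

Converted, -0.01 m / 0.25 = -0.04.

```bash
python3 -m jog '[[0,0,0,0,0.5],[0,0,0,0,0.5],[0,0,0,0,0.5],[0,0,0,0,0.5],[0,0,-0.04,0,0.6]]';python3 -m jog '[[0,0,-0.12,0,0.6],[0,0,-0.12,0,0.6],[0,0,-0.12,0,0.6],[0.1384,-0.0736,0,0,0.6],[0.1384,-0.0736,0,0,0.6]]';python3 -m jog '[[0.1384,-0.0736,0,0,0.6],[0.1384,-0.0736,0,0,0.6],[0.1384,-0.0736,0,0,0.6],[0.1384,-0.0736,0,0,0.6],[0.1384,-0.0736,0,0,0.6]]';python3 -m jog '[[0.1384,-0.0736,0,0,0.6],[0.1384,-0.0736,0,0,0.6],[0.1384,-0.0736,0,0,0.6],[0.1384,-0.0736,0,0,0.6],[0,0,0,0,0.6]]';python3 -m jog '[[0,0,0,0,0.6],[0,0,0,0,0.6]]'
python3 look.py wrist .449 .293 .075; python3 look.py top .6508 -.088 .096
```

```text
time: 16.55
ee_pos: [0.65, -0.0877, 0.0575]
tcp_rot: [-0.001, 0.707, 0.707, -0.001]
wrist_force: [-0.0, 0.2, -1.2]
grip_width: 0.538
finger_force: 0.0
time: 16.97
ee_pos: [0.617, -0.02, 0.1522]
tcp_rot: [0.003, 0.708, 0.706, 0.002]
wrist_force: [-0.5, 0.8, -0.4]
grip_width: 0.603
finger_force: 0.0
time: 17.38
ee_pos: [0.5215, 0.1555, 0.15]
tcp_rot: [0.0, 0.707, 0.707, 0.001]
wrist_force: [0.1, 1.7, 0.3]
grip_width: 0.602
finger_force: 0.0
time: 17.8
ee_pos: [0.445, 0.298, 0.15]
tcp_rot: [-0.002, 0.705, 0.709, 0.001]
wrist_force: [-0.0, -0.5, 0.1]
grip_width: 0.602
finger_force: 0.0
time: 17.97
ee_pos: [0.449, 0.2922, 0.1495]
tcp_rot: [0.001, 0.706, 0.708, 0.0]
wrist_force: [-0.2, -0.7, 0.2]
grip_width: 0.601
finger_force: 0.0
tcp [0.449  0.2922 0.1495]
wrist n 541 (np.float64(253.32162661737524), np.float64(198.13863216266174)) depth pt [0.4488 0.2952 0.0743] ray [0.4488 0.2955 0.075 ]
tcp [0.4493 0.2916 0.1494]
top n 51 (np.float64(299.62745098039215), np.float64(150.94117647058823)) depth pt [ 0.6513 -0.088   0.0968] ray [ 0.6514 -0.0881  0.096 ]
```

Converted, 0.03 m / 0.25 = 0.12, 0.0025 m / 0.25 = 0.01.

```bash
python3 -m jog '[[0.01,0,0.12,0,0.6],[0,0,0.12,0,0.6],[0,0,0.12,0,0.6],[0,0,0.116,0,0.6],[0,0,0,0,0.6]]'; python3 -m jog '[[0,0,0,0,0],[0,0,0,0,0],[0,0,0,0,0],[0,0,0,0,0],[0,0,0,0,0]]' 45; python3 -m jog '[[0,0,0,0,0],[0,0,-0.12,0,0],[0,0,-0.16,0,0],[0,0,-0.16,0,0],[0,0,-0.08,0,0]]'; python3 -m jog '[[-0.1348,0.0612,0,0,0],[-0.1348,0.0612,0,0,0],[-0.1348,0.0612,0,0,0],[-0.1348,0.0612,0,0,0],[-0.1348,0.0612,0,0,0]]'; python3 -m jog '[[-0.1348,0.0612,0,0,0],[-0.1348,0.0612,0,0,0],[-0.1348,0.0612,0,0,0],[-0.1348,0.0612,0,0,0],[-0.1348,0.0612,0,0,0]]';python3 -m jog '[[-0.1348,0.0612,0,0,0],[-0.1348,0.0612,0,0,0],[-0.1348,0.0612,0,0,0],[-0.1348,0.0612,0,0,0],[0,0,0,0,0]]';python3 -m jog '[[0,0,0,0,0],[0,0,0,0,0]]'
```

```text
time: 18.48
ee_pos: [0.4467, 0.2918, 0.0257]
tcp_rot: [-0.001, 0.708, 0.706, -0.004]
wrist_force: [-0.4, 0.2, 0.4]
grip_width: 0.602
finger_force: 0.0
time: 18.9
ee_pos: [0.4494, 0.2952, 0.0313]
tcp_rot: [0.0, 0.707, 0.707, 0.001]
wrist_force: [-0.6, 0.4, 0.5]
grip_width: 0.285
finger_force: 1.5
time: 19.32
ee_pos: [0.4498, 0.2957, 0.1638]
tcp_rot: [0.001, 0.707, 0.708, 0.002]
wrist_force: [1.5, 1.7, -6.0]
grip_width: 0.246
finger_force: 45.0
time: 19.73
ee_pos: [0.5243, 0.1249, 0.159]
tcp_rot: [-0.001, 0.706, 0.708, -0.001]
wrist_force: [0.6, -0.2, -6.9]
grip_width: 0.247
finger_force: 45.0
time: 20.15
ee_pos: [0.6011, -0.0434, 0.1587]
tcp_rot: [-0.001, 0.707, 0.707, -0.001]
wrist_force: [1.1, 0.3, -6.7]
grip_width: 0.247
finger_force: 45.0
time: 20.57
ee_pos: [0.6658, -0.1853, 0.1577]
tcp_rot: [0.003, 0.708, 0.706, -0.002]
wrist_force: [0.4, -0.9, -5.7]
grip_width: 0.247
finger_force: 45.0
time: 20.73
ee_pos: [0.6619, -0.1762, 0.1581]
tcp_rot: [-0.002, 0.707, 0.707, -0.001]
wrist_force: [-0.5, 1.2, -6.2]
grip_width: 0.248
finger_force: 45.0
```

Converted, 0.03 m / 0.25 = 0.12, 0.001 m / 0.25 = 0.004.

```bash
python3 -m jog '[[-0.002,0.004,0.12,0,0],[0,0,0.12,0,0],[0,0,0.12,0,0],[0,0,0.056,0,0],[0,0,0,0,0]]';python3 -m jog '[[0,0,0,0,0],[0,0,0.006,0,0],[0,0,0,0,0],[0,0,0,0,0]]'
```

```text
time: 21.15
ee_pos: [0.6611, -0.1745, 0.0529]
tcp_rot: [-0.003, 0.706, 0.708, -0.001]
wrist_force: [-0.8, 0.6, -6.9]
grip_width: 0.247
finger_force: 45.0
time: 21.48
ee_pos: [0.6646, -0.177, 0.0554]
tcp_rot: [0.001, 0.707, 0.708, 0.0]
wrist_force: [-0.3, 0.1, -6.0]
grip_width: 0.25
finger_force: 45.0
```

Converted, 0.0015 m / 0.25 = 0.006.

```bash
python3 -m jog '[[0,0,0.006,0,0],[0,0,0,0,0],[0,0,0,0,0]]'
```

```text
time: 21.73
ee_pos: [0.6642, -0.1773, 0.0531]
tcp_rot: [0.0, 0.707, 0.707, -0.0]
wrist_force: [0.3, -0.4, -7.2]
grip_width: 0.246
finger_force: 45.0
```

Converted, 0.0015 m / 0.25 = 0.006.

```bash
python3 -m jog '[[0,0,0.006,0,0],[0,0,0,0,0],[0,0,0,0,0]]'
```

```text
time: 21.98
ee_pos: [0.6641, -0.1772, 0.0513]
tcp_rot: [-0.0, 0.707, 0.707, -0.0]
wrist_force: [-0.1, -0.3, -6.5]
grip_width: 0.248
finger_force: 45.0
```

Converted, 0.0015 m / 0.25 = 0.006.

```bash
python3 -m jog '[[0,0,0.006,0,0],[0,0,0,0,0],[0,0,0,0,0]]'
```

```text
time: 22.23
ee_pos: [0.6643, -0.1774, 0.051]
tcp_rot: [0.0, 0.707, 0.707, 0.0]
wrist_force: [-1.8, -0.2, 0.3]
grip_width: 0.247
finger_force: 45.0
```

Contact. I'll release, lift and move back, then check.

Converted, -0.01 m / 0.25 = -0.04.

```bash
python3 -m jog '[[0,0,0,0,0.5],[0,0,0,0,0.5],[0,0,0,0,0.5],[0,0,0,0,0.5],[0,0,-0.04,0,0.6]]';python3 -m jog '[[0,0,-0.12,0,0.6],[0,0,-0.16,0,0.6],[0,0,-0.16,0,0.6],[0,-0.12,0,0,0.6],[0,-0.16,0,0,0.6]]';python3 -m jog '[[0,-0.16,0,0,0.6],[0,-0.16,0,0,0.6],[0,-0.16,0,0,0.6],[0,-0.16,0,0,0.6],[0,-0.16,0,0,0.6]]';python3 -m jog '[[0,0,0,0,0.6],[0,0,0,0,0.6]]'
for n in top scene; do for p in ".6245 .09" ".6376 .001" ".651 -.088" ".6637 -.177"; do python3 look.py $n $p .096|tail -1; done; done
```

```text
time: 22.65
ee_pos: [0.6631, -0.1768, 0.0584]
tcp_rot: [-0.002, 0.707, 0.707, -0.001]
wrist_force: [-0.1, -0.1, -0.1]
grip_width: 0.54
finger_force: 0.0
time: 23.07
ee_pos: [0.5987, -0.1786, 0.1741]
tcp_rot: [0.005, 0.706, 0.708, 0.002]
wrist_force: [-0.4, 0.0, -0.1]
grip_width: 0.6
finger_force: 0.0
time: 23.48
ee_pos: [0.3926, -0.1773, 0.1707]
tcp_rot: [0.001, 0.707, 0.708, 0.0]
wrist_force: [-0.1, 0.1, 0.5]
grip_width: 0.602
finger_force: 0.0
time: 23.65
ee_pos: [0.393, -0.1774, 0.1711]
tcp_rot: [0.001, 0.707, 0.707, 0.0]
wrist_force: [0.8, -0.3, 0.6]
grip_width: 0.6
finger_force: 0.0
top n 50 (np.float64(238.04), np.float64(160.34)) depth pt [0.6259 0.0906 0.0963] ray [0.626  0.0906 0.096 ]
top n 48 (np.float64(269.25), np.float64(155.54166666666666)) depth pt [0.6389 0.0003 0.0964] ray [0.639  0.0002 0.096 ]
top n 49 (np.float64(299.7142857142857), np.float64(151.0204081632653)) depth pt [ 0.6511 -0.0883  0.0963] ray [ 0.6512 -0.0884  0.096 ]
top n 49 (np.float64(330.3469387755102), np.float64(146.3469387755102)) depth pt [ 0.6638 -0.1778  0.0965] ray [ 0.6639 -0.1779  0.096 ]
scene n 58 (np.float64(276.51724137931035), np.float64(200.89655172413794)) depth pt [0.6306 0.0921 0.0946] ray [0.6324 0.0921 0.096 ]
scene n 57 (np.float64(235.0), np.float64(202.40350877192984)) depth pt [0.6428 0.0013 0.0947] ray [0.6444 0.0015 0.096 ]
scene n 60 (np.float64(194.01666666666668), np.float64(204.11666666666667)) depth pt [ 0.6551 -0.0872  0.0947] ray [ 0.6568 -0.0868  0.096 ]
scene n 61 (np.float64(152.19672131147541), np.float64(205.9016393442623)) depth pt [ 0.6675 -0.1765  0.0943] ray [ 0.6695 -0.1758  0.096 ]
```

View pics/last_scene.png

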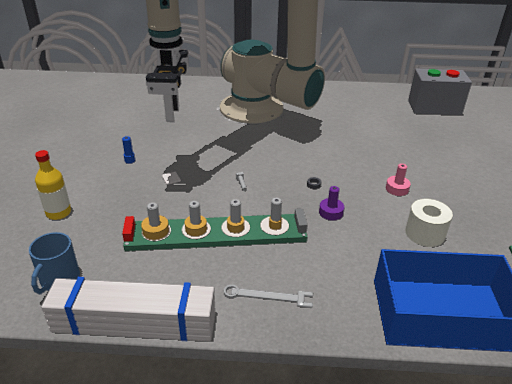

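All four punches stand upright and centred, widest next to red at (155,222) down to narrowest next to grey at (276,217). Tops are at about 96 mm.

```bash
python3 -c "
from workcell import env;print(env.close_job())"
```

```text
the job is handed in; nothing more can be done
None
```

The four punches stand upright on their pads, 60, 50, 40 and 30 mm from the red block to the grey one, each within about 2 mm of its pad's centre in the top camera view; the job was handed in at about 24 s, and the hand-in gave no verdict.

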